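# Switch the kiln on under its drop guard

### The job

Switch the test kiln on at its control box on the table: put a fingertip under the tab of the sprung guard, lift the guard, and while it rides on the back of the finger flip the toggle beneath it fully over to the far side, then draw the finger out and let the guard drop shut over the toggle. Do it gently and by touch alone: grip and lift nothing, leave the bare toggle beside it as it is, and do not disturb the things lying about.

Things in the scene. Friction and masses are not known exactly. Their poses are not given: they have to be found in the camera images.
- kiln_box: the kiln's control box, fixed: grey sheet-metal case 200 (x) x 270 (y) x 75 mm (z). Origin at the centre of its underside on the table; x from the front face (towards the robot; pointer knob, two small lamps, up to 16 mm proud, below z 60) to the rear, z up. Two switches sit on its flat top at the front, side by side, 124 mm apart; which is left varies.
- kiln_switch: the guarded switch: dark plate 50 x 74 x 4 mm fixed on the box top, over it a bare-metal hood (the guard, 56 wide, top 42 above the box top) that hides a toggle. Origin near the plate's centre, on the box top; x to the rear, y left, z up, as the box's. In this frame the box front face is at x = -26 mm, the shut guard's front wall at x = -22, its lower edge at z 9.
- guard_tab (a point): middle of the front edge of the guard's finger tab; shut, at x -36, z 16 mm in the switch's frame. The tab is 40 mm wide, 2 thick (edge 4), and slopes from here back and down to the front wall's lower edge (x -22, z 9); it overhangs the box front by 10 mm, with nothing below it down to the table. It rises with the guard.
- kiln_guard (a joint): guard angle, rad: 0 shut, 1.5 fully up (stop). A light spring and its own weight shut it from any angle (under 2 N at the tab): it must be kept up and drops when released. Shut, it clears the toggle in either position.
- kiln_toggle (a joint): kiln toggle, rad: 0 off (towards the robot, start), 0.36 upright, 0.72 on (to the rear). Over-centre: once past upright it snaps to the end by itself; about 3 N at mid-height moves it; stiff stops at 0 and 0.72.
- vent_switch: the vent fan's switch: the same toggle, off, bare, on a plate 44 x 40 x 4 mm fixed on the box top beside the kiln switch (pivot above the origin). Origin at the centre of the plate's underside, axes as the box's. To be left alone.
- vent_toggle (a joint): vent toggle, rad: 0 off (towards the robot, start), 0.72 on (to the rear); stays off
- kitchen_timer: round kitchen timer, white with red top, 67 mm across, 44 high, standing loose on the box top behind the switches; origin at the centre of its underside. Bystander.
- clay_lump: brown clay lump, 50 x 62 x 42 mm, on the table to the right of the box; origin under its centre. Bystander.
- wood_rib: flat wooden rib, 20 x 86 x 6 mm, lying loose on the box top behind the switches, beside the timer; origin under its centre. Bystander.
- loop_tool: wooden loop tool, 21 x 171 x 12 mm, on the table to the left of the box; origin under its centre. Bystander.
- guard_hinge (a point): middle of the guard's hinge pin, which runs along y at the back of the hood: x 20, z 12 mm in the switch's frame
- toggle_pivot (a point): pivot of the kiln toggle under the guard, axis along y: x 0, z 6 mm in the switch's frame. The handle is 32 mm long, 5 mm thick at the foot, 9 near its end; off, its end is 11 mm in front of the pivot and 30 above it; on, 11 mm behind it. The lowest 4 mm sit in a bushing 15 mm across. The hood is 51 mm wide inside.

How it is judged (in metres and radians):
On the way, in this order (a step that is already met when the one before it is completed fails the run):
1. the guard is lifted while the toggle is still off (value of joint kiln_guard above 0.25 rad and value of joint kiln_toggle below 0.25 rad), for 0.1 s.
2. the toggle is flipped over while the guard is up (value of joint kiln_guard above 0.2 rad and value of joint kiln_toggle above 0.65 rad), for 0.1 s.
At the end, for the whole second after the job is handed in: The kiln toggle is fully over to the rear (above 0.65 rad) and at rest, the guard shut over it (below 0.05 rad), the vent toggle still off (below 0.1 rad), and timer, clay lump, rib and loop tool within 15 mm of where they lay (value of joint kiln_toggle above 0.65 rad and value of joint kiln_guard below 0.05 rad and value of joint vent_toggle below 0.1 rad and velocity of joint kiln_toggle below 0.05 rad/s and distance of each of kitchen_timer, clay_lump, wood_rib, loop_tool from where it was at the start of the episode below 0.015 m); the robot touches nothing.
It fails at once if the guarded switch is pinched or forced (more than 25 N from the fingers) (contact force between the fingers and kiln_switch above 25 N).
It fails at once if the vent toggle is moved (value of joint vent_toggle above 0.2 rad).
It fails at once if a bystander is lifted or pushed more than 15 mm (distance of any of kitchen_timer, clay_lump, wood_rib, loop_tool from where it was at the start of the episode above 0.015 m).
It also fails if it takes over 38 s, if anything falls off the work surface, if the arm or the gripper's body presses on something with over 40 N, if the wrist force passes 120 N, or if a joint passes its speed limit or range.

### The arm

A 6-joint arm with a two-finger parallel gripper is mounted at the origin on a cart in front of the work surface, level with it; the furniture and walls round the work are solid. World frame = base frame: x ahead of the robot, y to its left, z up, the work surface at z = 0. Lengths are in mm, angles in degrees, forces in N, time in s.
With the tool pointing down it reaches from about 275 to 1000 mm from the base axis. Payload 8.4 kg.
Tool frame: the origin (TCP) lies at the very end of the fingers, on their centre line; the grasp point (between the pads) lies bot.grip_depth behind it (bot.grip_depth is the distance from the TCP to the grasp point, in mm); z points along the fingers, y is the line along which they close (so a half turn about z gives the same grasp; the last joint's range is limited). The gripper opens to 85 mm and grips with 20 to 120 N. Pads are 22 mm wide; open, the fingers measure 114 mm over their backs; the gripper's body (76 mm by 85 mm) begins 54 mm behind the grasp point. The pads swing forward as they close: fully open they stand 13 mm farther back than shut.
Start: joints at [-68.491, 20.225, 93.587, -0, 66.188, -0.138], TCP at [230.546, -580.927, 197.481] pointing down, gripper open.
Joint ranges: [-150.9, 150.9], [-52.94, 120.26], [3.33, 152.33], [-74.26, 254.26], [0, 154.13], [-172.89, 172.89]. Speed limits (degrees/s): [127.2, 127.2, 159.86, 180, 180, 180].

### API

Orientations are given as a 3x3 rotation matrix whose columns are the frame's x, y, z axes.
In Python, from bench import monitor, optics, bot gives the robot as it stands.
- The arm moves only by the shell command python3 -m handwheel 'ROWS' [FORCE]. ROWS is text: rows parted by semicolons, each of 7 numbers parted by spaces: the opening, from 0 (shut) to 1 (fully open), then the shift along the tool's x, y, z in m, then the turn, a rotation vector about the tool's x, y, z in rad. A call has 1 to 12 rows; each row is the pose to reach, as a shift and turn from the pose commanded when the call began, along the tool's axes at that moment; what a row does not reach only later rows make up. A row lasts 1/8 s, in which the tool goes at most 62.5 mm and 10.7 degrees, less where a joint would pass 70% of its speed; a pose out of reach is approached as far as the arm can. A call with a gripper value outside its range is refused whole. The fingers move at their own pace and stop on an object; FORCE is the grip in N (left out, the last holds). Time passes only in rows, so rows that repeat a pose let the fingers close. It gives the time, the measured TCP pose, the force, the opening and the grip force at its end, in the units of the state.
- monitor.observe(): the state, without advancing time (a new reading comes with each control period).
- optics.get_image(name): name is "side" or "top"; returns the picture (384x512x3 uint8, blue, green, red); there is no depth.
- optics.camera_info(name): a dict with "intrinsics" (3x3 intrinsics, pixels), "cam_to_world" (4x4, takes a point from camera to world coordinates). Camera axes: x right, y down, z forward; pixel columns grow to the right and rows downward; lengths in mm; the calibration is good to about 2 mm. A picture is of the moment at which its call begins. camera_info takes no time and is no camera call.
- bot.finish_job(): hands the job in; it is judged then, once.
Trained networks look in the newest picture that a camera, given by its name, has taken for a name from the list of things; names that differ only in an ending like _2 or _b are one class to them, and where a whole thing is asked for, a point or a joint stands for the part that bears it (a point fixed in the world has none). Each returns a list of dicts, best first, with "score" (0 to 1); they miss things now and then, are a little off and sometimes report something else, mostly with a low value. They report only what shows in the picture. A call takes as long as a camera call.
- optics.boxes_of(camera, query): "box" ([left, top, width, height] in pixels, round what is visible of it).
The state is a dict: "time_s": time; "q": joint angles; "joint_velocities": joint speeds; "effort": joint torques, N m; "position": TCP position; "ee_rot": TCP orientation; "force": force on the tool from outside, world axes, zero at the start; "ft_torque": the same for the moment, N m; "finger_gap": opening from 0.0 (shut) to 1.0 (fully open); "grasp_force": force on a finger pad.
Only numpy, scipy, OpenCV 4.12 (cv2) and the standard library are available. Lean on these libraries where they do the work, as an engineer would, in place of code of your own. Each camera call takes 0.05 s, during which the arm holds its last target. There are 200 camera calls.

## Working session

There is one attempt and no reset: what is moved stays moved. The work goes in short steps, Python scripts to look and compute and a shell command to move; the robot and the scene stay as the last step left them, time stands still between calls to the robot, and variables do not carry over. Pictures are saved under pics/ and viewed, at most 10 in all, crops included, and the job is handed in when it is done.

```bash
mkdir -p pics; ls
python3 - <<'E'
from bench import monitor, optics, bot
import cv2,numpy as np
np.set_printoptions(precision=3,suppress=True)
for c in("side","top"):
    im=optics.get_image(c); cv2.imwrite(f"pics/{c}0.png",im)
    i=optics.camera_info(c);print(c,i["intrinsics"],i["cam_to_world"])
    for q in("kiln_box","kiln_switch","guard_tab","vent_switch","kitchen_timer","wood_rib","vent_toggle"):
        print(c,q,[(np.round(d["box"],1),round(d["score"],2)) for d in optics.boxes_of(c,q)[:2]])
s=monitor.observe();print(s,bot.grip_depth)
E
```

```text
pics
side [[353.14    0.    255.758]
 [  0.    353.14  194.307]
 [  0.      0.      1.   ]] [[   0.998   -0.03     0.058  548.211]
 [  -0.065   -0.388    0.919 -752.178]
 [  -0.005   -0.921   -0.389  401.45 ]
 [   0.       0.       0.       1.   ]]
side kiln_box [(array([229.1, 182.2, 168.3,  94.3]), 0.61)]
side kiln_switch [(array([226.3, 189.7,  31.3,  32.5]), 0.67), (array([230.1, 180.3, 171.9,  97.4]), 0.39)]
side guard_tab [(array([228.2, 192.4,  28.8,  23.2]), 0.85)]
side vent_switch []
side kitchen_timer [(array([289.9, 193.9,  34.1,  29.2]), 0.92), (array([225.7, 190.8,  30.3,  33.2]), 0.56)]
side wood_rib []
side vent_toggle [(array([230.2, 182.4, 170.5,  98.1]), 0.2)]
top [[428.278   0.    257.433]
 [  0.    428.278 194.571]
 [  0.      0.      1.   ]] [[  0.006  -0.991   0.135 505.875]
 [ -0.999  -0.001   0.034   9.463]
 [ -0.034  -0.135  -0.99  935.28 ]
 [  0.      0.      0.      1.   ]]
top kiln_box [(array([222. ,  71.6, 144.1, 169.1]), 0.87)]
top kiln_switch [(array([303.5, 207.4,  38.6,  35.7]), 0.81)]
top guard_tab [(array([308.4, 210.1,  29.6,  33.8]), 0.62), (array([364.8, 201.5,  31. ,  28.5]), 0.25)]
top vent_switch [(array([251.5, 202.5,  21.7,  21.5]), 0.72)]
top kitchen_timer []
top wood_rib [(array([244. , 141.7,  39. ,  18.7]), 0.52)]
top vent_toggle []
{'time_s': 0.8, 'q': array([-68.492,  20.225,  93.587,  -0.001,  66.186,  -0.138]), 'joint_velocities': array([ 0.006, -0.008,  0.04 , -0.013, -0.039, -0.066]), 'effort': array([  0.001, -60.511, -34.243,  -0.   ,   0.001,  -0.   ]), 'position': array([ 230.54 , -580.949,  197.492]), 'ee_rot': array([[ 0.929,  0.369,  0.   ],
       [ 0.369, -0.929, -0.   ],
       [-0.   ,  0.   , -1.   ]]), 'force': array([ 0.163,  0.249, -0.494]), 'ft_torque': array([-0.001,  0.052,  0.013]), 'grasp_force': 0.0, 'finger_gap': 1.0040776865071166} 18.700000000000003
```

Run:
```python
import cv2,numpy as np
a=cv2.imread("pics/top0.png")[50:270,190:420]; b=cv2.imread("pics/side0.png")[150:310,200:420]
a=cv2.resize(a,None,fx=2.6,fy=2.6,interpolation=cv2.INTER_CUBIC);b=cv2.resize(b,None,fx=3.5,fy=3.5,interpolation=cv2.INTER_CUBIC)
cv2.imwrite("pics/ca.png",a);cv2.imwrite("pics/cb.png",b)
```

```text
(no output)
```

View pics/ca.png

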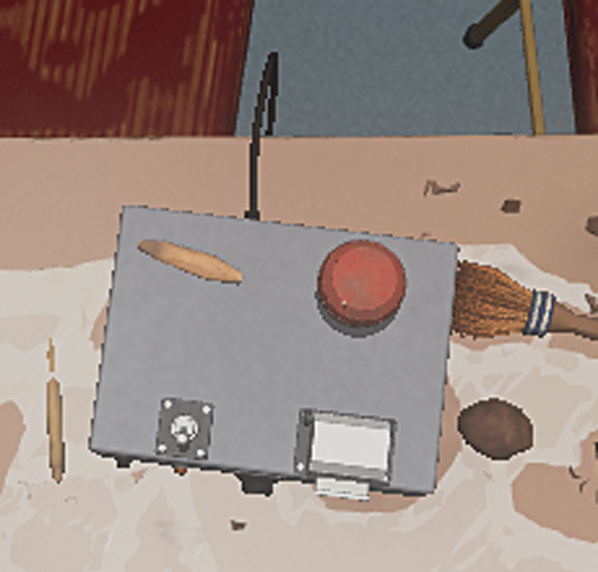

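View pics/cb.png

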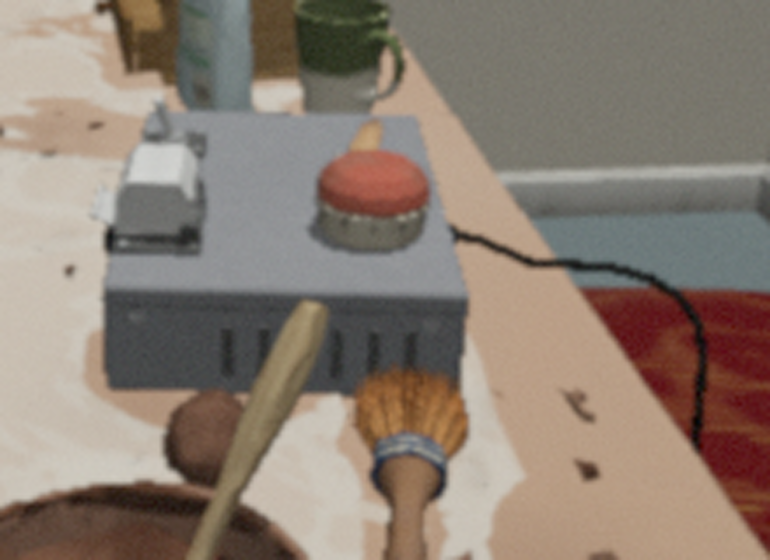

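```bash
cat > h.py <<'E'
import numpy as np
from bench import optics
from scipy.optimize import least_squares
def ray(c,uv,z):
    i=optics.camera_info(c);K=np.array(i["intrinsics"]);T=np.array(i["cam_to_world"])
    d=T[:3,:3]@np.linalg.solve(K,[uv[0],uv[1],1]);o=T[:3,3]
    return o+d*(z-o[2])/d[2]
def proj(c,P):
    i=optics.camera_info(c);K=np.array(i["intrinsics"]);T=np.array(i["cam_to_world"])
    p=(np.atleast_2d(P)-T[:3,3])@T[:3,:3];q=p@K.T;return q[:,:2]/q[:,2:]
E
python3 - <<'E'
from h import *
np.set_printoptions(precision=2,suppress=True)
top=lambda p:np.array(p)/2.6+[190,50]-.3
side=lambda p:np.array(p)/3.5+[200,150]-.35
C=np.array([[-100,135,75],[-100,-135,75],[100,-135,75],[100,135,75.]])
tp=[top(p) for p in[(92,450),(434,494),(457,243),(122,206)]]
sp=[side(p) for p in[(106,290),(466,298)]]; sl=side((415,116))
def W(v,P):
    c,s=np.cos(v[2]),np.sin(v[2]);return P@np.array([[c,-s,0],[s,c,0],[0,0,1]]).T+[v[0],v[1],0]
f1=lambda v:(proj("top",W(v,C))-tp).ravel()
f2=lambda v:(proj("side",W(v,C[1:4]))-[*sp,sl]).ravel()
for n,f in(("top",f1),("side",f2),("both",lambda v:np.r_[f1(v),f2(v)])):
    r=least_squares(f,[600,-50,0]);print(n,r.x[:2],np.degrees(r.x[2]),r.fun)
v=r.x
print("corners top",[ray("top",p,75) for p in tp])
# switch: hood top quad & tab in top image
for n,p,z in(("tabL",(316,483),91),("tabR",(369,486),91),("tabLf",(317,497),91),("tabRf",(367,499),91),("hoodFL",(309,467),110),("hoodFR",(386,474),110),("hoodRL",(314,412),117),("hoodRR",(393,419),117),("vent",(184,430),79),("plateFL",(296,474),79),("plRL",(301,407),79)):
    w=ray("top",top(p),z);c,s=np.cos(v[2]),np.sin(v[2]);d=w[:2]-v[:2]
    print(n,w,"box:",c*d[0]+s*d[1],-s*d[0]+c*d[1])
E
```

```text
top [647.43 -38.14] -6.716380413217951 [-1.83  0.92  1.07  0.41  1.26 -0.64 -0.54 -0.87]
side [647.28 -38.6 ] -6.583299350697314 [-1.86 -0.37  1.79 -0.51  0.05 -0.29]
both [647.44 -38.2 ] -6.682143020880865 [-1.78  0.96  1.14  0.37  1.26 -0.69 -0.55 -0.84 -1.88 -0.52  1.7  -0.57
  0.17 -0.32]
corners top [array([565.78, 103.95,  75.  ]), array([ 533.12, -158.42,   75.  ]), array([ 729.62, -181.33,   75.  ]), array([760.67,  83.08,  75.  ])]
tabL [540.42 -67.33  91.  ] box: -102.89941407773858 -41.37972675225774
tabR [ 538.36 -106.97   91.  ] box: -100.33660409892052 -80.99436223536965
tabLf [529.95 -67.96  91.  ] box: -113.23181879874176 -43.22782996675918
tabRf [ 528.64 -105.31   91.  ] box: -110.18281623000277 -80.47538408502403
hoodFL [551.38 -60.59 110.  ] box: -92.80557990358494 -33.40998365185933
hoodFR [ 546.47 -116.94  110.  ] box: -91.1211269463123 -89.94471090459663
hoodRL [591.41 -64.07 117.  ] box: -52.64320450811578 -32.21143723053272
hoodRR [ 586.39 -121.75  117.  ] box: -50.91721436241026 -90.0818353138233
vent [581.18  32.58  79.  ] box: -74.0425378016237 62.58963227819258
plateFL [547.7  -53.26  79.  ] box: -97.30799377202288 -26.558162234208226
plRL [599.23 -57.54  79.  ] box: -45.6352596689825 -24.818491182492945
```

View pics/top0.png

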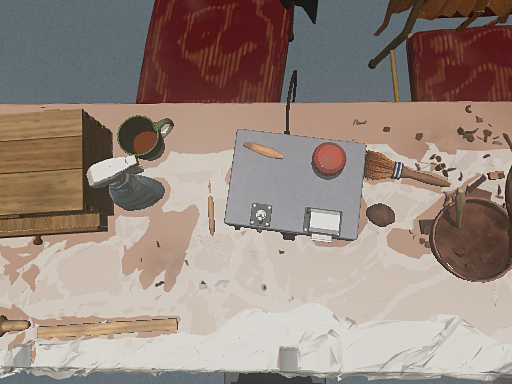

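View pics/side0.png

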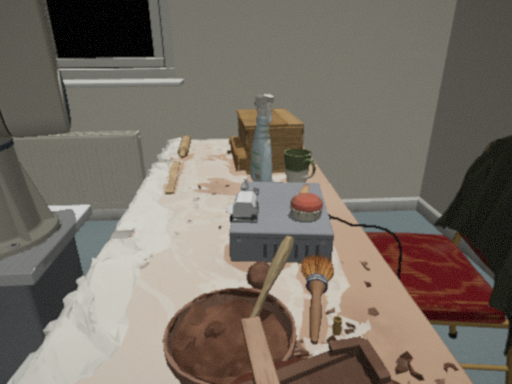

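```bash
cat >> h.py <<'E'
from scipy.spatial.transform import Rotation as Ro
from bench import monitor
YAW=np.radians(-6.68);B=np.array([647.4,-38.2,0]);S=np.array([-74,-62,75.])
Rb=Ro.from_euler("z",YAW).as_matrix()
sw=lambda p:B+Rb@(S+np.array(p,float))
isw=lambda w:Rb.T@(np.array(w)-B)-S
def Rt(p):
    p=np.radians(p);z=np.array([np.cos(p),0,-np.sin(p)]);y=np.array([0,-1,0]);return Rb@np.c_[np.cross(y,z),y,z]
def goto(corner,p=60,frm=None):
    """row (m, rad) putting the leading finger corner at 'corner' (switch frame)"""
    R=Rt(p);t=sw(corner)-11*R[:,0];s=monitor.observe();P,R0=(s["position"],s["ee_rot"]) if frm is None else frm
    return np.round(np.r_[R0.T@(t-P)/1000,Ro.from_matrix(R0.T@R).as_rotvec()],4),(t,R)
def where():
    s=monitor.observe();c=isw(s["position"]+11*s["ee_rot"][:,0]);z=s["ee_rot"][:,2]
    print("t",s["time_s"],"corner",np.round(c,1),"pitch",np.degrees(np.arcsin(-z[2])).round(1),"F_box",np.round(Rb.T@s["force"],1),"q",np.round(s["q"],0),"gap",round(s["finger_gap"],2))
E
python3 -c "
from h import *
where();print(goto([-110,0,90])[0]);print(goto([-110,0,90])[1][0])"
```

```text
t 0.8 corner [-267.2 -520.3  122.5] pitch 90.0 F_box [ 0.1  0.3 -0.5] q [-68.  20.  94.  -0.  66.  -0.] gap 1.0
[ 0.3879 -0.388   0.038  -0.1294  0.5128  0.483 ]
[447.97541857 -77.26734129 159.5       ]
```

```bash
python3 -m handwheel '0 0.19 -0.19 0.0 -0.06 0.25 0.24;0 0.19 -0.19 0.0 -0.06 0.25 0.24;0 0.19 -0.19 0.0 -0.06 0.25 0.24;0 0.19 -0.19 0.0 -0.06 0.25 0.24;0 0.388 -0.388 0.038 -0.1294 0.5128 0.483;0 0.388 -0.388 0.038 -0.1294 0.5128 0.483;0 0.388 -0.388 0.038 -0.1294 0.5128 0.483;0 0.388 -0.388 0.038 -0.1294 0.5128 0.483;0 0.388 -0.388 0.038 -0.1294 0.5128 0.483;0 0.388 -0.388 0.038 -0.1294 0.5128 0.483;0 0.388 -0.388 0.038 -0.1294 0.5128 0.483;0 0.388 -0.388 0.038 -0.1294 0.5128 0.483' 20
python3 -c "
from h import *
where();print(goto([-70,0,4])[0])"
```

```text
time_s: 2.3
position: [448.0, -77.3, 159.6]
ee_rot: [[0.86, -0.116, 0.497], [-0.1, -0.993, -0.058], [0.5, 0.0, -0.866]]
force: [-0.5, 0.0, -0.5]
finger_gap: -0.003
grasp_force: 0.0
t 2.3 corner [-110.     0.    90.1] pitch 60.0 F_box [-0.5 -0.  -0.5] q [-12.  -6. 138.   9.  19.  77.] gap -0.0
[-0.0084  0.      0.0945 -0.0002  0.0001  0.0008]
```

```bash
python3 -m handwheel '0 -0.004 0 0.047 0 0 0;0 -0.0084 0 0.0945 0 0 0;0 -0.0084 0 0.0945 0 0 0;0 -0.0084 0 0.0945 0 0 0;0 -0.0084 0 0.0945 0 0 0'
python3 -c "
from h import *
import cv2
where()
for n,p in (('in -38',[-38,0,4]),):print(n,goto(p)[0])
a=optics.get_image('top');b=optics.get_image('side')
R=Rt(60)
c=np.array([sw([-70,14.5,4]),sw([-70,-14.5,4])]);tab=np.array([sw([-36,20,16]),sw([-36,-20,16]),sw([-22,20,9]),sw([-22,-20,9])])
u=np.vstack
im=[]
for n,i,(x,y) in(('top',a,(275,185)),('side',b,(195,160))):
    i=cv2.resize(i[y:y+90,x:x+90],None,fx=4.4,fy=4.4,interpolation=cv2.INTER_CUBIC)
    for P,k in((c,(0,0,255)),(tab,(0,255,0))):
        for q in proj(n,P):cv2.circle(i,tuple(int(v) for v in ((q-[x,y]+.5)*4.4)),3,k,-1)
    im.append(i)
cv2.imwrite('pics/m1.png',np.hstack(im))
"
```

```text
time_s: 2.92
position: [487.3, -83.2, 72.8]
ee_rot: [[0.86, -0.12, 0.495], [-0.104, -0.993, -0.059], [0.499, -0.001, -0.867]]
force: [-0.4, -0.2, 0.1]
finger_gap: 0.001
grasp_force: 0.0
t 2.925 corner [-70.3  -1.3   3.3] pitch 60.1 F_box [-0.4 -0.2  0.1] q [-12.  10. 139.  64.   3.  22.] gap 0.0
in -38 [ 0.0283 -0.0014  0.0155  0.0011  0.0014 -0.0033]
```

View pics/m1.png

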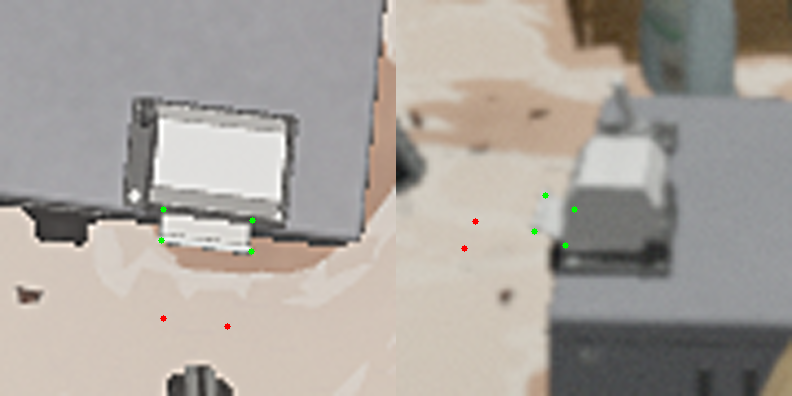

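```bash
python3 -c "
from h import *
import cv2
where()
a=optics.get_image('top');b=optics.get_image('side');where()
s=monitor.observe();print(s['joint_velocities'])
im=[]
for n,i,(x,y) in(('top',a,(245,185)),('side',b,(135,100))):
    i=cv2.resize(i[y:y+150,x:x+130],None,fx=3,fy=3,interpolation=cv2.INTER_CUBIC)
    for q in proj(n,s['position']+np.array([0*s['ee_rot'][:,2],-20*s['ee_rot'][:,2],-73*s['ee_rot'][:,2]])):cv2.circle(i,tuple(int(v) for v in ((q-[x,y]+.5)*3)),2,(0,0,255),-1)
    im.append(i)
cv2.imwrite('pics/m2.png',np.hstack(im))
"
```

```text
t 3.025 corner [-70.   -0.7   4.1] pitch 60.0 F_box [ 0.1 -0.1  1.3] q [-12.  10. 139.  64.   3.  22.] gap 0.01
t 3.125 corner [-69.7  -0.4   4.6] pitch 59.9 F_box [0.5 0.3 0.4] q [-12.  10. 139.  64.   3.  22.] gap 0.0
[ 0.43637932 -0.26020129  0.01813405  0.99964374 -0.18756683 -0.94452957]
```

View pics/m2.png

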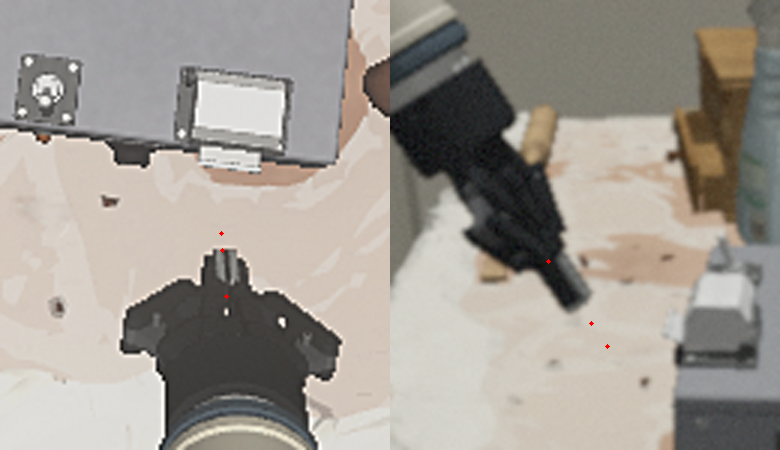

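```bash
cat >> h.py <<'E'
def tri(ut,us):
    f=lambda P:np.r_[proj("top",P)[0]-ut,proj("side",P)[0]-us]
    r=least_squares(f,[520,-80,90]);return r.x,r.fun
E
python3 -c "
from h import *
where();s=monitor.observe()
ut=np.array([226,250])/3+[245,185]-.3;us=np.array([(590-390),292])/3+[135,100]-.3
P,e=tri(ut,us);print(P,e,'switch',isw(P),'tool',s['ee_rot'].T@(P-s['position']))
# guard tab check
print(isw(tri(np.array([230,170])/3+[245,185]-.3,np.array([667-390,325])/3+[135,100]-.3)[0]))
for c in('top','side'):print(c,proj(c,s['position']),proj(c,sw([-36,0,16])))
"
```

```text
t 3.125 corner [-69.7  -0.4   4.6] pitch 59.9 F_box [0.5 0.3 0.4] q [-12.  10. 139.  64.   3.  22.] gap 0.0
[478.54010421 -80.98726496 114.68523668] [-0.00240179 -0.03028282 -0.03327341  0.0007908 ] switch [-88.73637125  -0.13926231  39.68523668] tool [ 12.15135877  -0.21217398 -39.90089595]
[-37.28327694  -0.08890702  15.69481839]
top [[318.35182132 262.49167881]] [[321.39608023 240.39385811]]
side [[207.05003511 214.94992567]] [[227.32370956 207.91432145]]
```

```bash
python3 -c "
from h import *
import cv2
a=optics.get_image('side');b=cv2.imread('pics/m2.png')
where()
i=cv2.resize(a[100:250,135:265],None,fx=3,fy=3,interpolation=cv2.INTER_CUBIC)
print(np.abs(i.astype(int)-b[:,390:]).mean())
"
python3 -m handwheel '0 -0.01 0 -0.01 0 0 0;0 -0.02 0 -0.02 0 0 0;0 -0.02 0 -0.02 0 0 0;0 -0.02 0 -0.02 0 0 0'
python3 -c "
from h import *
import cv2
where()
a=optics.get_image('side');t=optics.get_image('top');b=cv2.imread('pics/m2.png')
i=cv2.resize(a[100:250,135:265],None,fx=3,fy=3,interpolation=cv2.INTER_CUBIC)
j=cv2.resize(t[185:335,245:375],None,fx=3,fy=3,interpolation=cv2.INTER_CUBIC)
s=monitor.observe()
for n,i_,o in(('side',i,(135,100)),('top',j,(245,185))):
  for q in proj(n,s['position']+np.array([0*s['ee_rot'][:,2],-40*s['ee_rot'][:,2]])):cv2.circle(i_,tuple(int(v) for v in ((q-o+.5)*3)),2,(0,0,255),-1)
cv2.imwrite('pics/m3.png',np.hstack([j,i]))
"
```

```text
t 3.175 corner [-69.7  -0.2   4.6] pitch 59.9 F_box [ 0.7 -0.8 -0.2] q [-12.  10. 139.  64.   3.  22.] gap 0.0
1.713192782526116
time_s: 3.68
position: [461.5, -78.8, 81.3]
ee_rot: [[0.859, -0.116, 0.498], [-0.1, -0.993, -0.059], [0.501, 0.0, -0.865]]
force: [0.2, -0.3, -0.4]
finger_gap: -0.002
grasp_force: 0.0
t 3.675 corner [-96.4   0.   11.8] pitch 59.9 F_box [ 0.2 -0.2 -0.4] q [-12.   7. 141.  55.   3.  30.] gap -0.0
```

View pics/m3.png

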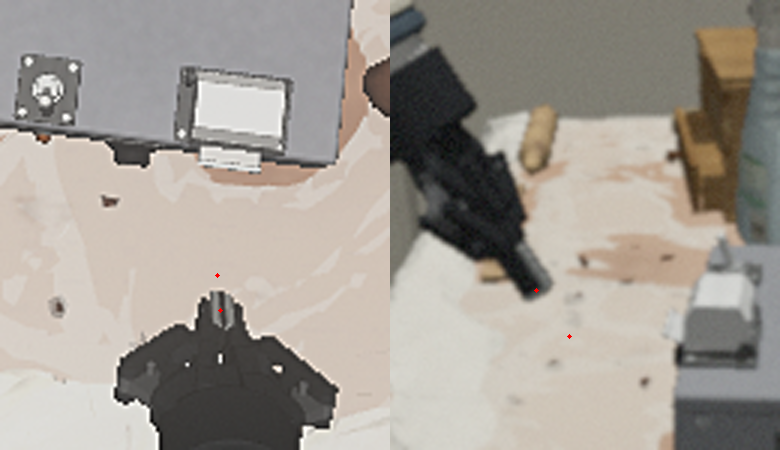

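```bash
cat >> h.py <<'E'
CT=np.array([11.5,0,-40.])
def goto(corner,p=70,frm=None):
    R=Rt(p);t=sw(corner)-R@CT;s=monitor.observe();P,R0=(s["position"],s["ee_rot"]) if frm is None else frm
    return np.round(np.r_[R0.T@(t-P)/1000,Ro.from_matrix(R0.T@R).as_rotvec()],4),(t,R)
def where():
    s=monitor.observe();c=isw(s["position"]+s["ee_rot"]@CT);z=s["ee_rot"][:,2]
    print("t",s["time_s"],"corner",np.round(c,1),"pitch",np.degrees(np.arcsin(-z[2])).round(1),"F_box",np.round(Rb.T@s["force"],1),"q",np.round(s["q"],0),"gap",round(s["finger_gap"],2))
E
python3 -c "
from h import *
where();print(goto([-60,0,10])[0]);r=goto([-60,0,10])
print(goto([-60,0,-4],70)[0])"
```

```text
t 3.775 corner [-1.161e+02  1.000e-01  4.640e+01] pitch 60.0 F_box [ 0.3  0.1 -0.1] q [-12.   7. 141.  55.   3.  30.] gap -0.0
[ 2.360e-02  1.000e-04  5.700e-02  1.000e-04 -1.752e-01  0.000e+00]
[ 1.660e-02  1.000e-04  6.910e-02  1.000e-04 -1.752e-01  0.000e+00]
```

```bash
python3 -m handwheel '0 0.002 0 0.009 0 -0.17 0;0 0.004 0 0.017 0 -0.175 0;0 0.008 0 0.034 0 -0.175 0;0 0.0125 0 0.052 0 -0.175 0;0 0.0166 0 0.069 0 -0.175 0;0 0.0166 0 0.069 0 -0.175 0;0 0.0166 0 0.069 0 -0.175 0;0 0.0166 0 0.069 0 -0.175 0'
python3 -c "
from h import *
import cv2
where()
a=optics.get_image('side');t=optics.get_image('top')
i=cv2.resize(a[150:250,175:275],None,fx=4,fy=4,interpolation=cv2.INTER_CUBIC)
j=cv2.resize(t[200:300,270:370],None,fx=4,fy=4,interpolation=cv2.INTER_CUBIC)
s=monitor.observe()
for n,i_,o in(('side',i,(175,150)),('top',j,(270,200))):
  for q in proj(n,s['position']+np.array([s['ee_rot']@CT,s['ee_rot']@(CT*[-1,1,1])])):cv2.circle(i_,tuple(int(v) for v in ((q-o+.5)*4)),2,(0,0,255),-1)
cv2.imwrite('pics/m4.png',np.hstack([j,i]))
"
```

```text
time_s: 4.78
position: [508.9, -84.3, 29.7]
ee_rot: [[0.933, -0.116, 0.34], [-0.109, -0.993, -0.04], [0.342, -0.0, -0.94]]
force: [0.9, -0.2, 0.5]
finger_gap: -0.001
grasp_force: 0.0
t 4.775 corner [-61.1   0.1  -3.8] pitch 70.0 F_box [ 0.9 -0.1  0.5] q [-11.  18. 130.   6.  12.  80.] gap -0.0
```

View pics/m4.png

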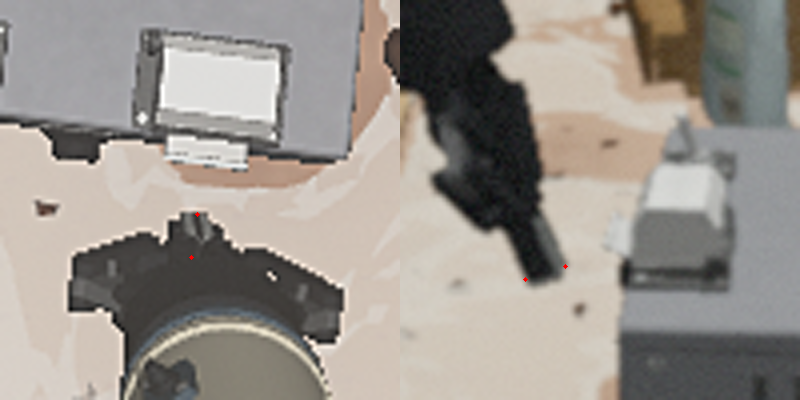

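```bash
python3 -m handwheel '0 0.007 0 0.0015 0 0 0;0 0.014 0 0.003 0 0 0;0 0.021 0 0.0045 0 0 0;0 0.0286 0 0.0062 0 0 0;0 0.0286 0 0.0062 0 0 0;0 0.0286 0 0.0062 0 0 0;0 0.0286 0 0.0062 0 0 0'
python3 -c "
from h import *
where()
d=lambda a,b:(round((.94*a+.342*b)/1000,4),round((.342*a-.94*b)/1000,4))
for c in [(-31,5),(-30,10),(-29,15),(-27,20),(-25,25),(-22,29),(-20,30)]:print(c,d(c[0]+31,c[1]))"
```

```text
time_s: 5.75
position: [538.0, -87.7, 33.2]
ee_rot: [[0.933, -0.116, 0.339], [-0.109, -0.993, -0.04], [0.342, -0.0, -0.94]]
force: [-1.8, 1.0, -0.5]
finger_gap: -0.001
grasp_force: 0.3
t 5.75 corner [-31.7   0.1  -0.2] pitch 70.0 F_box [-1.9  0.8 -0.5] q [-10.  19. 127.   5.  14.  82.] gap -0.0
(-31, 5) (0.0017, -0.0047)
(-30, 10) (0.0044, -0.0091)
(-29, 15) (0.007, -0.0134)
(-27, 20) (0.0106, -0.0174)
(-25, 25) (0.0142, -0.0214)
(-22, 29) (0.0184, -0.0242)
(-20, 30) (0.0206, -0.0244)
```

```bash
python3 -m handwheel '0 0.0017 0 -0.0047 0 0 0;0 0.0044 0 -0.0091 0 0 0;0 0.0044 0 -0.0091 0 0 0;0 0.007 0 -0.0134 0 0 0;0 0.007 0 -0.0134 0 0 0;0 0.0106 0 -0.0174 0 0 0;0 0.0106 0 -0.0174 0 0 0;0 0.0142 0 -0.0214 0 0 0;0 0.0142 0 -0.0214 0 0 0;0 0.0142 0 -0.0214 0 0 0'
python3 -c "
from h import *
import cv2
where()
a=optics.get_image('side');t=optics.get_image('top')
i=cv2.resize(a[150:250,175:275],None,fx=4,fy=4,interpolation=cv2.INTER_CUBIC)
j=cv2.resize(t[200:300,270:370],None,fx=4,fy=4,interpolation=cv2.INTER_CUBIC)
cv2.imwrite('pics/m5.png',np.hstack([j,i]))
d=lambda a,b:(round((.94*a+.342*b)/1000,4),round((.342*a-.94*b)/1000,4))
for c in [(-22,28),(-18,29),(-15,29),(-12,29),(-9,29),(-6,29),(-3,29),(0,29),(3,29)]:print(c,d(c[0]+25,c[1]-25))
"
```

```text
time_s: 7.0
position: [544.2, -88.4, 58.4]
ee_rot: [[0.933, -0.116, 0.34], [-0.109, -0.993, -0.04], [0.342, -0.0, -0.94]]
force: [-3.8, 0.6, 0.9]
finger_gap: -0.0
grasp_force: 1.5
t 7.0 corner [-25.5   0.1  25. ] pitch 70.0 F_box [-3.8  0.2  0.9] q [-10.  17. 125.   4.  18.  83.] gap -0.0
(-22, 28) (0.0038, -0.0018)
(-18, 29) (0.0079, -0.0014)
(-15, 29) (0.0108, -0.0003)
(-12, 29) (0.0136, 0.0007)
(-9, 29) (0.0164, 0.0017)
(-6, 29) (0.0192, 0.0027)
(-3, 29) (0.022, 0.0038)
(0, 29) (0.0249, 0.0048)
(3, 29) (0.0277, 0.0058)
```

View pics/m5.png

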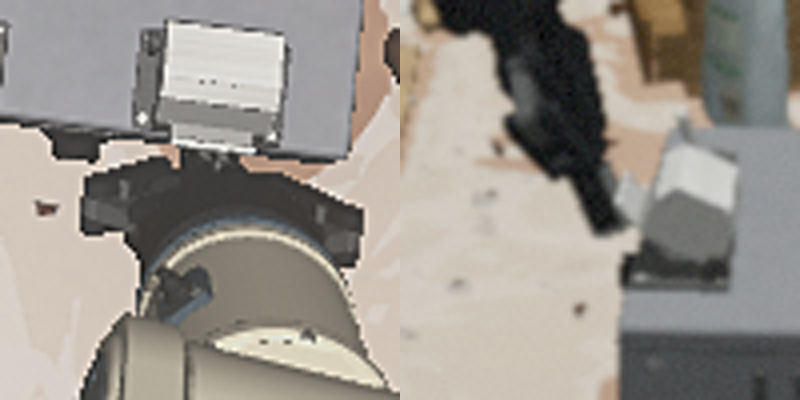

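The finger (side view tip ≈ (605,230)) is under the tab (≈ (630,200)) and the guard has visibly tilted open about 20°. I'll continue lifting inward.

```bash
python3 -m handwheel '0 0.0019 0 -0.001 0 0 0;0 0.0038 0 -0.0018 0 0 0;0 0.0038 0 -0.0018 0 0 0;0 0.006 0 -0.0016 0 0 0;0 0.0079 0 -0.0014 0 0 0;0 0.0079 0 -0.0014 0 0 0;0 0.0079 0 -0.0014 0 0 0'
python3 -c "
from h import *
where()"
```

```text
time_s: 7.98
position: [551.3, -89.3, 62.4]
ee_rot: [[0.933, -0.116, 0.34], [-0.109, -0.993, -0.04], [0.342, 0.0, -0.94]]
force: [-0.0, 1.2, -0.5]
finger_gap: -0.001
grasp_force: 0.3
t 7.975 corner [-18.4   0.1  28.9] pitch 70.0 F_box [-0.2  1.2 -0.5] q [-10.  17. 124.   4.  19.  83.] gap -0.0
```

```bash
python3 -m handwheel '0 0.0019 0 0.0007 0 0 0;0 0.0038 0 0.0014 0 0 0;0 0.0056 0 0.002 0 0 0;0 0.0056 0 0.002 0 0 0'
python3 -c "
from h import *
where()"
python3 -m handwheel '0 0.0019 0 0.0007 0 0 0;0 0.0038 0 0.0014 0 0 0;0 0.0056 0 0.002 0 0 0;0 0.0056 0 0.002 0 0 0'
python3 -c "
from h import *
where()"
```

```text
time_s: 8.48
position: [556.9, -89.9, 62.2]
ee_rot: [[0.933, -0.116, 0.339], [-0.109, -0.993, -0.04], [0.342, -0.0, -0.94]]
force: [-1.1, -0.2, 0.3]
finger_gap: 0.002
grasp_force: 0.7
t 8.475 corner [-12.7   0.1  28.7] pitch 70.0 F_box [-1.1 -0.3  0.3] q [-10.  17. 124.   4.  19.  83.] gap 0.0
time_s: 8.98
position: [563.1, -90.6, 62.4]
ee_rot: [[0.933, -0.116, 0.34], [-0.109, -0.993, -0.04], [0.342, 0.0, -0.94]]
force: [-2.1, -0.2, 0.2]
finger_gap: -0.0
grasp_force: 1.1
t 8.975 corner [-6.5  0.1 28.9] pitch 70.0 F_box [-2.1 -0.5  0.2] q [-10.  18. 123.   3.  19.  84.] gap -0.0
```

```bash
python3 -m handwheel '0 0.0019 0 0.0007 0 0 0;0 0.0038 0 0.0014 0 0 0;0 0.0056 0 0.002 0 0 0;0 0.0056 0 0.002 0 0 0'
python3 -c "
from h import *
where()"
python3 -m handwheel '0 0.0019 0 0.0007 0 0 0;0 0.0028 0 0.001 0 0 0;0 0.0028 0 0.001 0 0 0;0 0.0028 0 0.001 0 0 0'
python3 -c "
from h import *
where()"
```

```text
time_s: 9.48
position: [569.1, -91.4, 62.5]
ee_rot: [[0.933, -0.116, 0.34], [-0.109, -0.993, -0.04], [0.342, 0.0, -0.94]]
force: [-1.2, -0.0, 0.1]
finger_gap: -0.003
grasp_force: 0.6
t 9.475 corner [-0.5  0.1 29. ] pitch 70.0 F_box [-1.2 -0.2  0.1] q [-10.  18. 122.   3.  20.  84.] gap -0.0
time_s: 9.98
position: [571.6, -91.6, 62.3]
ee_rot: [[0.933, -0.116, 0.339], [-0.109, -0.993, -0.04], [0.342, -0.0, -0.94]]
force: [-1.3, 0.6, 0.1]
finger_gap: 0.005
grasp_force: 0.6
t 9.975 corner [ 2.1  0.1 28.9] pitch 70.0 F_box [-1.4  0.4  0.1] q [-10.  18. 122.   3.  20.  84.] gap 0.01
```

```bash
python3 -m handwheel '0 0.001 0 0.0003 0 0 0;0 0.0019 0 0.0007 0 0 0;0 0.0019 0 0.0007 0 0 0'
python3 -c "
from h import *
where()"
python3 -m handwheel '0 0.001 0 0.0003 0 0 0;0 0.0019 0 0.0007 0 0 0;0 0.0019 0 0.0007 0 0 0'
python3 -c "
from h import *
where()"
```

```text
time_s: 10.35
position: [572.4, -91.7, 61.9]
ee_rot: [[0.934, -0.116, 0.337], [-0.109, -0.993, -0.039], [0.34, -0.0, -0.941]]
force: [-7.7, 0.4, 4.8]
finger_gap: 0.002
grasp_force: 3.9
t 10.35 corner [ 3.   0.1 28.5] pitch 70.1 F_box [-7.7 -0.5  4.8] q [-10.  18. 122.   3.  20.  84.] gap 0.0
time_s: 10.72
position: [572.7, -91.7, 61.6]
ee_rot: [[0.935, -0.116, 0.335], [-0.11, -0.993, -0.039], [0.337, -0.0, -0.941]]
force: [-15.9, 0.8, 13.7]
finger_gap: -0.002
grasp_force: 9.4
t 10.725 corner [ 3.4  0.2 28.1] pitch 70.3 F_box [-15.9  -1.   13.7] q [-10.  19. 122.   3.  20.  84.] gap -0.0
```

```bash
python3 -m handwheel '0 -0.0047 0 -0.0017 0 0 0;0 -0.0075 0 -0.0027 0 0 0;0 -0.0113 0 -0.0041 0 0 0;0 -0.015 0 -0.0055 0 0 0;0 -0.0188 0 -0.0068 0 0 0;0 -0.0226 0 -0.0082 0 0 0;0 -0.0263 0 -0.0096 0 0 0;0 -0.031 0 -0.0113 0 0 0;0 -0.0376 0 -0.0137 0 0 0;0 -0.047 0 -0.0171 0 0 0;0 -0.0658 0 -0.0239 0 0 0;0 -0.0752 0 -0.0274 0 0 0'
python3 -m handwheel '0 0 0 0 0 0 0;0 -0.02 0 -0.02 0 0 0;0 -0.03 0 -0.04 0 0 0;0 -0.03 0 -0.04 0 0 0;0 -0.03 0 -0.04 0 0 0;0 -0.03 0 -0.04 0 0 0'
python3 -c "
from h import *
import cv2
where()
a=optics.get_image('side');t=optics.get_image('top')
a0=cv2.imread('pics/side0.png');t0=cv2.imread('pics/top0.png')
f=lambda i,x,y:cv2.resize(i[y:y+75,x:x+100],None,fx=4,fy=4,interpolation=cv2.INTER_CUBIC)
cv2.imwrite('pics/m6.png',np.vstack([np.hstack([f(t0,245,185),f(a0,210,170)]),np.hstack([f(t,245,185),f(a,210,170)])]))
m=np.abs(t.astype(int)-t0).max(2)>40;print('diff timer/rib/clay/loop',m[125:200,225:360].mean(),m[195:230,362:400].mean(),m[175:240,200:222].mean())
"
```

```text
time_s: 12.22
position: [494.7, -82.6, 62.3]
ee_rot: [[0.934, -0.116, 0.339], [-0.11, -0.993, -0.04], [0.341, -0.0, -0.94]]
force: [1.0, -0.3, -0.8]
finger_gap: -0.001
grasp_force: 0.0
time_s: 12.98
position: [455.1, -78.0, 89.4]
ee_rot: [[0.934, -0.116, 0.339], [-0.109, -0.993, -0.04], [0.341, -0.0, -0.94]]
force: [-0.8, 0.5, -0.1]
finger_gap: -0.001
grasp_force: 0.0
t 12.975 corner [-1.152e+02  1.000e-01  5.590e+01] pitch 70.0 F_box [-0.9  0.4 -0.1] q [-11.   6. 134.   4.  20.  82.] gap -0.0
diff timer/rib/clay/loop 9.876543209876543e-05 0.0 0.0006993006993006993
```

View pics/m6.png

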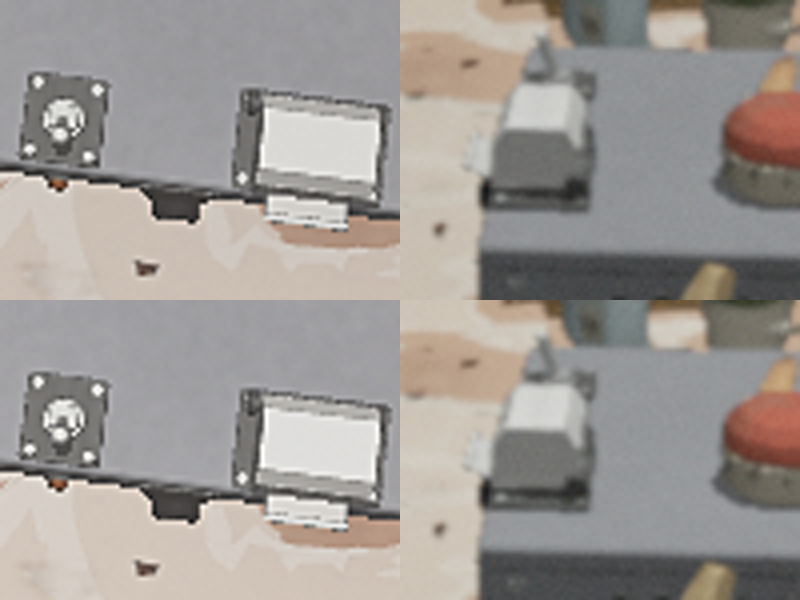

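The guard is shut again at (320,440) in the top crop. The vent toggle and the other things match the first picture, and the front lamp at (57,484) looks brighter.

```bash
python3 -c "
from bench import bot;print(bot.finish_job())"
```

```text
the job is handed in; nothing more can be done
None
```

I flipped the kiln toggle to its rear stop under the lifted guard, let the guard drop shut and handed the job in at about 13 s. I know the toggle is over only by feel, as the shut guard hides it, and contact force peaked near 21 N (limit 25 N).

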